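# Open the safety-capped cleaner bottle beside the tub with the printed model

### The arm

A 7-joint arm with a two-finger parallel gripper is mounted at the origin on the work surface. World frame = base frame: x ahead of the robot, y to its left, z up, the work surface at z = 0. Lengths are in m, angles in rad, forces in N, time in s.
With the tool pointing down it reaches from about 0.425 to 0.925 m from the base axis. Payload 6.8 kg.
Tool frame: the origin (TCP) lies on the centre line of the jaws, within the pads' length; the fingertips stand bot.tip_reach ahead of it and the grasp point (between the pads) lies 3 mm ahead of it (bot.tip_reach is the distance from the TCP to the fingertips, in m); z points along the fingers, y is the line along which they close (so a half turn about z gives the same grasp; the last joint's range is limited). The gripper opens to 85 mm and grips with 20 to 120 N. Pads are 22 mm wide; open, the fingers measure 114 mm over their backs; the gripper's body (76 mm by 85 mm) begins 54 mm behind the grasp point. The pads swing forward as they close: fully open they stand 13 mm farther back than shut.
Start: joints at [-1.453, 0.477, 0.022, 1.555, -0.011, 1.109, -0.083], TCP at [0.151, 0.658, 0.253] pointing down, gripper open.
Joint ranges: [-2.96, 2.96], [-0.34, 2.1], [-1.41, 1.46], [0.24, 2.44], [-1.37, 4.51], [0.17, 1.92], [-2.96, 2.96]. Speed limits (rad/s): [2.39, 2.39, 3.14, 3.14, 3.14, 3.14, 3.14].

### API

Orientations are given as a unit quaternion [w, x, y, z].
In Python, from station import bot gives the robot as it stands.
- The arm moves only by the tool jog_arm, never from a script. Its argument "deltas" is a list of rows, each a list of 7 numbers: the shift along the world's x, y, z in m, then the turn, a rotation vector about the world's x, y, z in rad, then the opening, from 0 (shut) to 1 (fully open). In form: [[x, y, z, rx, ry, rz, grip], ...]. A call has 1 to 10 rows; each row shifts and turns the commanded pose from where the row before left it; what a row does not reach is not made up. A row lasts 1/10 s, in which the tool goes at most 50 mm and 8.59 degrees, less where a joint would pass 70% of its speed; a pose out of reach is approached as far as the arm can. A call with a gripper value outside its range is refused whole. The fingers move at their own pace and stop on an object; "newtons" is the grip in N (left out, the last holds). Time passes only in rows, so rows that do not move let the fingers close. It gives the time, the measured TCP pose, the force, the opening and the grip force at its end, in the units of the state.
- bot.get_obs(): the state, without advancing time (a new reading comes with each control period).
- bot.read_camera(name): name is "side" or "top"; returns a dict with "img" (420x560x3 uint8, red, green, blue), "K" (3x3 intrinsics, pixels), "eye" and "attitude" of the camera in the world. Camera axes: x right, y down, z forward; pixel columns grow to the right and rows downward; lengths in m; the calibration is good to about 2 mm. A picture is of the moment at which its call begins. There is no depth.
- bot.hand_in(): hands the job in; it is judged then, once.
The state is a dict: "t": time; "q": joint angles; "joint_vel": joint speeds; "joint_torque": joint torques, N m; "eef_pos": TCP position; "tool_rot": TCP orientation; "contact_force": force on the tool from outside, world axes, zero at the start; "torque": the same for the moment, N m; "gripper_width": opening from 0.0 (shut) to 1.0 (fully open); "grasp_force": force on a finger pad.
Only numpy, scipy, OpenCV 4.12 (cv2) and the standard library are available. Lean on these libraries where they do the work, as an engineer would, in place of code of your own. Each camera call takes 0.05 s, during which the arm holds its last target. There are 200 camera calls.

### The job

One of the two wash tubs holds the printed model building; open the cleaner bottle standing next to that tub: press its push-and-turn safety cap down, twist it counter-clockwise (seen from above) until it is free, and lift it off. Finish while still holding the cap level and still in the gripper, a few centimetres straight above the mouth of its bottle; do not let go or put it down. Leave the other bottle's cap, the model and everything else on the bench alone.

Things in the scene. Friction and masses are not known exactly. Their poses are not given: they have to be found in the camera images.
- cap_left_center (a point): Centre (half-way up) of the left bottle's safety cap: loose, round, ribbed, black plastic, 46 mm in diameter, 30 mm tall, open below, about 30 g; z up its axis, x along the raised bar on its top. Seated: centre 155 mm above the bench (top 170, lower rim 140), x as the bottle's within 2 degrees. It is locked by three inner lugs at its lower rim, in pockets under ledges of the neck.
- bottle_left_seal (a joint): Spring disc in that bottle's mouth that pushes the cap up (m): 0 with the cap seated (4 N), negative when the cap is pressed, hard stop at -0.007 (7.5 N), +0.003 with the cap off (10 mm out of the mouth). To turn, the cap must be pressed down about 4 mm (6 N; aim for 5 to 7 mm) and kept pressed for the first 40 degrees or so; under 3 mm it stays locked.
- bottle_left: The left bottle with its holder, origin on the bottle's axis at bench height, z up. Its pressed cap turns counter-clockwise seen from above; it is free to lift off at 48 to 72 degrees from its locked place (aim for 60) and meets a stop at about 75. Unpressed, or turned clockwise, the cap stays locked.
- bottle_left_mouth (a point): Centre of the left (+y) cleaner bottle's mouth (top of its neck), 159 mm above the bench, inside the seated cap. White plastic; body 70 mm in diameter up to 95 mm, then a shoulder to a 24 mm neck from 115 mm up (ledges 35 mm). Held fast in a grey holder, 100 x 100 x 40 mm, bolted down: it cannot turn or tip. The two bottles are alike.
- tub_left_floor (a point): Centre of the inner floor, 5 mm above the bench, of the open aluminium wash tub (100 x 120 mm, 45 mm tall, 4 mm walls, fixed) that stands next to the left bottle, on its side away from the robot, about 140 mm from the bottle's axis.
- cap_right_center (a point): Centre (half-way up) of the right bottle's safety cap: loose, round, ribbed, black plastic, 46 mm in diameter, 30 mm tall, open below, about 30 g; z up its axis, x along the raised bar on its top. Seated: centre 155 mm above the bench (top 170, lower rim 140), x as the bottle's within 2 degrees. It is locked by three inner lugs at its lower rim, in pockets under ledges of the neck.
- bottle_right_seal (a joint): Spring disc in that bottle's mouth that pushes the cap up (m): 0 with the cap seated (4 N), negative when the cap is pressed, hard stop at -0.007 (7.5 N), +0.003 with the cap off (10 mm out of the mouth). To turn, the cap must be pressed down about 4 mm (6 N; aim for 5 to 7 mm) and kept pressed for the first 40 degrees or so; under 3 mm it stays locked.
- bottle_right: The right bottle with its holder, origin on the bottle's axis at bench height, z up. Its pressed cap turns counter-clockwise seen from above; it is free to lift off at 48 to 72 degrees from its locked place (aim for 60) and meets a stop at about 75. Unpressed, or turned clockwise, the cap stays locked.
- bottle_right_mouth (a point): Centre of the right (-y) cleaner bottle's mouth (top of its neck), 159 mm above the bench, inside the seated cap. White plastic; body 70 mm in diameter up to 95 mm, then a shoulder to a 24 mm neck from 115 mm up (ledges 35 mm). Held fast in a grey holder, 100 x 100 x 40 mm, bolted down: it cannot turn or tip. The two bottles are alike.
- tub_right_floor (a point): Centre of the inner floor, 5 mm above the bench, of the open aluminium wash tub (100 x 120 mm, 45 mm tall, 4 mm walls, fixed) that stands next to the right bottle, on its side away from the robot, about 140 mm from the bottle's axis.
- model_center (a point): Centre of the printed model building (56 x 42 mm, 53 mm tall, pale, with floors and columns), which stands in one of the two tubs, at most 20 mm from the tub's middle; it shows which bottle to open. Bystander: leave it.
- drain_center (a point): Centre of the drain disc (steel disc 68 mm in diameter with an upright stem and a ball knob, 54 mm tall in all), which stands in the other tub. Bystander: leave it.
- scraper: Scraper (spatula) 190 mm long lying on the bench between the bottles, its length along its x. Bystander.
Mind the look-alikes: they are no part of the job. Leave any green or yellow look-alike of the part that bears tub_right_floor alone.

How it is judged:
On the way, in this order (a step that is already met when the one before it is completed fails the run):
1. the cap of the bottle next to the model's tub is pressed down at least 3 mm (((horizontal distance between model_center and tub_left_floor below 0.06 m and z of cap_left_center in the frame of bottle_left_mouth below -0.007 m) or (horizontal distance between model_center and tub_right_floor below 0.06 m and z of cap_right_center in the frame of bottle_right_mouth below -0.007 m))), for 0.05 s.
2. that cap is turned at least 40 degrees while it still sits on its bottle's neck (((horizontal distance between model_center and tub_left_floor below 0.06 m and angle between the x axis of cap_left_center and the x axis of bottle_left_mouth, either way round above 0.7 rad and z of cap_left_center in the frame of bottle_left_mouth below 0.008 m) or (horizontal distance between model_center and tub_right_floor below 0.06 m and angle between the x axis of cap_right_center and the x axis of bottle_right_mouth, either way round above 0.7 rad and z of cap_right_center in the frame of bottle_right_mouth below 0.008 m))), for 0.05 s.
At the end, for the whole second after the job is handed in: The fingers hold (over 1 N) the cap of the bottle by the model's tub, its centre 25 to 165 mm above the mouth, within 40 mm of the axis, tilted under 20 degrees, slower than 0.05 m/s, not touching the bottle; the other cap moved under 6 mm (((horizontal distance between model_center and tub_left_floor below 0.06 m and z of cap_left_center in the frame of bottle_left_mouth between 0.025 and 0.165 m and horizontal distance between cap_left_center and bottle_left_mouth below 0.04 m and angle between cap_left_center's own z axis and vertical below 0.35 rad and contact force between the fingers and cap_left above 1 N and contact force between cap_left and bottle_left below 0.1 N and linear speed of cap_left below 0.05 m/s and distance of cap_right_center from where it was at the start of the episode below 0.006 m) or (horizontal distance between model_center and tub_right_floor below 0.06 m and z of cap_right_center in the frame of bottle_right_mouth between 0.025 and 0.165 m and horizontal distance between cap_right_center and bottle_right_mouth below 0.04 m and angle between cap_right_center's own z axis and vertical below 0.35 rad and contact force between the fingers and cap_right above 1 N and contact force between cap_right and bottle_right below 0.1 N and linear speed of cap_right below 0.05 m/s and distance of cap_left_center from where it was at the start of the episode below 0.006 m))); the arm keeps its last pose, push and grip.
It fails at once if the cap of the other bottle (next to the tub without the model) is pressed, turned off or moved by more than 6 mm ((horizontal distance between model_center and tub_left_floor below 0.06 m and distance of cap_right_center from where it was at the start of the episode above 0.006 m) or (horizontal distance between model_center and tub_right_floor below 0.06 m and distance of cap_left_center from where it was at the start of the episode above 0.006 m)).
It fails at once if the other cap is turned by more than 17 degrees ((horizontal distance between model_center and tub_left_floor below 0.06 m and angle between the x axis of cap_right_center and the x axis of bottle_right_mouth, either way round above 0.3 rad) or (horizontal distance between model_center and tub_right_floor below 0.06 m and angle between the x axis of cap_left_center and the x axis of bottle_left_mouth, either way round above 0.3 rad)).
It fails at once if the model, the drain disc or the scraper is moved by more than 30 mm (distance of any of model_center, drain_center, scraper from where it was at the start of the episode above 0.03 m).
It also fails if it takes over 32 s, if anything falls off the work surface, if the arm or the gripper's body presses on something with over 40 N, if the wrist force passes 120 N, or if a joint passes its speed limit or range.

## Working session

There is one attempt and no reset: what is moved stays moved. The work goes in short steps, Python scripts to look and compute and a tool call to move; the robot and the scene stay as the last step left them, time stands still between calls to the robot, and variables do not carry over. Pictures are saved under pics/ and viewed, at most 10 in all, crops included, and the job is handed in when it is done.

Besides the shell and the picture viewer there is one more tool, called after "Call:" by a JSON object that holds its "fn" and its "kwargs", one argument or row to a line. jog_arm: Moves the arm, as the interface text tells. Its arguments: {"type":"object","properties":{"deltas":{"type":"array"},"newtons":{"type":"number"}},"required":["deltas"]}

```bash
mkdir -p pics; python3 - <<'E'
from station import bot
import cv2,numpy as np
o=bot.get_obs();print(o,bot.tip_reach)
for n in("side","top"):
    c=bot.read_camera(n);cv2.imwrite(f"pics/{n}0.png",c["img"][:,:,::-1]);print(n,c["K"],c["eye"],c["attitude"])
    np.savez(f"{n}0.npz",**c)
E
```

```text
{'t': 0.0, 'q': array([-1.4530777 ,  0.47780065,  0.02237345,  1.5564498 , -0.01150793,
        1.10932254, -0.0831062 ]), 'joint_vel': array([-0.00053934, -0.0008877 , -0.00147976,  0.00144023, -0.00012024,
       -0.00013157,  0.00182137]), 'joint_torque': array([-9.88805641e-05, -5.96472144e+01,  1.60794508e+00, -2.81192815e+01,
        1.24683027e-02,  9.61286947e-03, -2.04765161e-05]), 'eef_pos': array([0.15104065, 0.65731173, 0.25232668]), 'tool_rot': array([-3.12795255e-05,  1.12678497e-01,  9.93631068e-01, -9.25326438e-04]), 'contact_force': array([-0.43422807,  0.49103095,  0.36974581]), 'torque': array([-0.00619048,  0.00102453, -0.05360148]), 'grasp_force': 0.0, 'gripper_width': 1.0022161568881867} 0.022
side [[401.55886951   0.         273.72322559]
 [  0.         401.55886951 216.19281497]
 [  0.           0.           1.        ]] [ 0.27009657 -0.83716029  0.8244566 ] [-0.3987703   0.89539524 -0.18275821  0.07647905]
top [[435.07948245   0.         277.59873212]
 [  0.         435.07948245 206.8837265 ]
 [  0.           0.           1.        ]] [ 0.41425378 -0.13726425  1.28493163] [ 0.03802824 -0.69712016  0.71484851 -0.03960987]
```

View pics/side0.png

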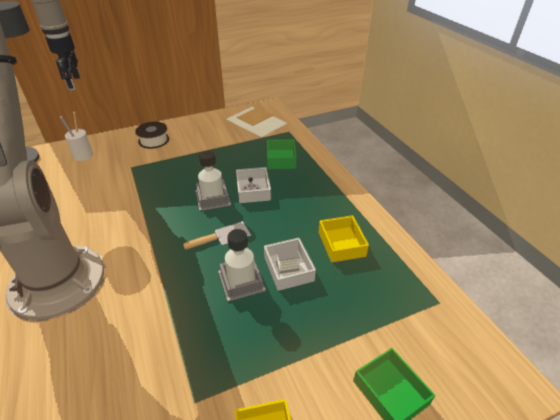

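View pics/top0.png

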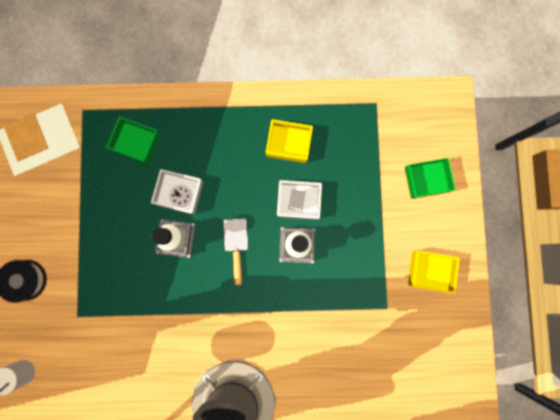

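The side view shows the model in the near tub (290,263) and the drain disc in the far one (253,183). In the top view, the model is in the right tub (300,198), beside the right bottle (298,244). I'll zoom in and measure.

```bash
cat > h.py <<'E'
import numpy as np,cv2
from scipy.spatial.transform import Rotation as R
def cam(c):
    return c["K"],np.array(c["eye"]),R.from_quat(np.roll(c["attitude"],-1)).as_matrix()
def ray(c,uv):
    K,e,A=cam(c);d=A@np.linalg.inv(K)@[uv[0],uv[1],1];return e,d/np.linalg.norm(d)
def plane(c,uv,z):
    e,d=ray(c,uv);return e+d*(z-e[2])/d[2]
def proj(c,p):
    K,e,A=cam(c);q=K@(A.T@(np.array(p)-e));return q[:2]/q[2]
def tri(c1,u1,c2,u2):
    e1,d1=ray(c1,u1);e2,d2=ray(c2,u2)
    s=np.linalg.lstsq(np.c_[d1,-d2],e2-e1,rcond=None)[0]
    a,b=e1+s[0]*d1,e2+s[1]*d2;return (a+b)/2,np.linalg.norm(a-b)
E
python3 - <<'E'
from h import *
s=dict(np.load("side0.npz"));t=dict(np.load("top0.npz"))
def blob(c,box,th):
    x0,y0,x1,y1=box;im=c["img"][y0:y1,x0:x1].max(2)
    n,l,st,ce=cv2.connectedComponentsWithStats((im<th).astype(np.uint8))
    for i in range(1,n):
        if st[i,4]>60:print(st[i,:5]+[x0,y0,0,0,0],ce[i]+[x0,y0])
blob(s,(220,222,260,262),45);blob(t,(270,220,325,270),45)
print(plane(t,(298,244),.17),plane(s,(238,238),.17),tri(s,(238,236),t,(298,243)))
print("tub",plane(t,(300,198),.045),plane(s,(290,258),.045))
a=cv2.resize(s["img"][215:305,205:325],None,fx=4,fy=4,interpolation=2)
b=cv2.resize(t["img"][175:275,265:335],None,fx=4,fy=4,interpolation=2)
o=np.zeros((400,760,3),np.uint8);o[:360,:480]=a;o[:,480:]=b
cv2.imwrite("pics/z.png",o[:,:,::-1])
E
```

```text
[ 0.44053213 -0.1910066   0.17      ] [ 0.44185278 -0.2034393   0.17      ] (array([ 0.44433643, -0.19161509,  0.16442863]), np.float64(0.002289473889056481))
tub [ 0.57503133 -0.20676943  0.045     ] [ 0.57478259 -0.20518417  0.045     ]
```

View pics/z.png

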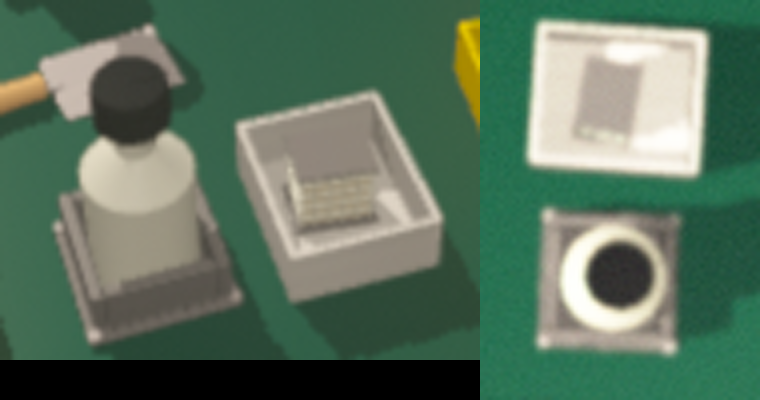

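The model (slab with columns) is clearly in the right tub. In the top view the right cap is at about (300,244), and in the side view its top is at about (238,236).

```bash
python3 - <<'E'
from h import *
s=dict(np.load("side0.npz"));t=dict(np.load("top0.npz"))
def blob(c,box,th):
    x0,y0,x1,y1=box;im=c["img"][y0:y1,x0:x1].max(2)
    n,l,st,ce=cv2.connectedComponentsWithStats((im<th).astype(np.uint8))
    return [(st[i]+[x0,y0,0,0,0],ce[i]+[x0,y0]) for i in range(1,n) if st[i,4]>60]
for th in(60,70,80): print(th,blob(s,(222,224,256,254),th),blob(t,(285,230,313,258),th))
u=blob(t,(285,230,313,258),70)[0][1]
for us in((237.75,235.75),(237.75,240.5)): print(tri(s,us,t,u))
for z in(.155,.17): print(plane(t,u,z),proj(s,plane(t,u,z)))
p=plane(t,u,.165)
# predicted silhouettes
a=np.linspace(0,2*np.pi,60)
P=lambda c,x,y:np.array([proj(c,[x+.023*np.cos(k),y+.023*np.sin(k),z]) for k in a for z in(.14,.17)])
for c in(s,t):
    q=P(c,p[0],p[1]);print(p,q.min(0),q.max(0))
hold=[(548,215),(680,220),(672,347),(543,343)]
h=[plane(t,((x-480)/4+265,y/4+175),.04) for x,y in hold];print(np.round(h,3),np.mean(h,0))
E
```

```text
60 [(array([229, 231,  19,  20, 205]), array([238.84878049, 242.16097561]))] [(array([293, 237,  14,  14, 153]), array([299.55555556, 243.4379085 ]))]
70 [(array([228, 230,  21,  21, 337]), array([237.54005935, 239.87833828]))] [(array([293, 237,  14,  14, 166]), array([299.53614458, 243.34939759]))]
80 [(array([228, 226,  28,  25, 413]), array([239.36561743, 239.34866828]))] [(array([292, 236,  16,  15, 179]), array([299.62569832, 243.26256983]))]
(array([ 0.4430268 , -0.19524036,  0.16912325]), np.float64(0.0018798056758411457))
(array([ 0.4426047 , -0.19581903,  0.1543514 ]), np.float64(0.00025592659044791014))
[ 0.44246379 -0.19575648  0.155     ] [237.61055252 240.31305902]
[ 0.44208929 -0.19497999  0.17      ] [236.89896009 235.58279476]
[ 0.44221413 -0.19523882  0.165     ] [227.01271935 228.7368792 ] [247.6238483  251.82414998]
[ 0.44221413 -0.19523882  0.165     ] [290.29423578 234.28964527] [308.63859548 252.4126193 ]
[[ 0.488 -0.153  0.04 ]
 [ 0.482 -0.247  0.04 ]
 [ 0.392 -0.238  0.04 ]
 [ 0.397 -0.147  0.04 ]] [ 0.44007183 -0.19627887  0.04      ]
```

```bash
python3 - <<'E'
import numpy as np
s=np.array([.151,.657]);g=np.array([.442,-.1955])
r0,a0=np.hypot(*s),np.arctan2(s[1],s[0]);r1,a1=np.hypot(*g),np.arctan2(g[1],g[0])
n=20;f=np.linspace(0,1,n+1);r=r0+(r1-r0)*f;a=a0+(a1-a0)*f
p=np.round(np.c_[r*np.cos(a),r*np.sin(a)],3);d=np.diff(p,axis=0)
print((a1-a0)/n);print(np.round(d,3).tolist(),np.linalg.norm(d,axis=1).max())
E
```

```text
-0.0880662788787415
[[0.054, -0.025], [0.051, -0.029], [0.048, -0.033], [0.044, -0.037], [0.039, -0.041], [0.035, -0.042], [0.031, -0.046], [0.026, -0.047], [0.022, -0.048], [0.016, -0.05], [0.012, -0.05], [0.008, -0.05], [0.002, -0.05], [-0.002, -0.049], [-0.006, -0.047], [-0.011, -0.046], [-0.014, -0.045], [-0.018, -0.042], [-0.021, -0.039], [-0.025, -0.037]] 0.05950630218724736
```

Call:
{"fn": "jog_arm", "kwargs": {
  "deltas": [
    [0.02,-0.01,0.03,0,0,-0.04,1],
    [0.038,-0.018,0.01,0,0,-0.07,1],
    [0.038,-0.02,0,0,0,-0.07,1],
    [0.037,-0.022,0,0,0,-0.07,1],
    [0.036,-0.025,0,0,0,-0.07,1],
    [0.034,-0.027,0,0,0,-0.07,1],
    [0.032,-0.03,0,0,0,-0.07,1],
    [0.03,-0.033,0,0,0,-0.07,1],
    [0.026,-0.036,0,0,0,-0.07,1],
    [0.024,-0.038,0,0,0,-0.07,1]
  ]
}}

```text
t: 1.1
eef_pos: [0.467, 0.3973, 0.2929]
tool_rot: [-0.0, 0.434, 0.901, -0.0]
contact_force: [0.3, 0.4, 0.2]
gripper_width: 1.003
grasp_force: 0.0
```

Call:
{"fn": "jog_arm", "kwargs": {
  "deltas": [
    [0,-0.042,0,0,0,-0.08,1],
    [0,-0.042,0,0,0,-0.08,1],
    [0,-0.042,0,0,0,-0.08,1],
    [0,-0.042,0,0,0,-0.08,1],
    [0,-0.042,0,0,0,-0.08,1],
    [0,-0.042,0,0,0,-0.08,1],
    [0,-0.042,0,0,0,-0.08,1],
    [0,-0.042,0,0,0,-0.08,1],
    [0,-0.042,0,0,0,-0.08,1],
    [0,-0.042,0,0,0,-0.08,1]
  ]
}}

```text
t: 2.1
eef_pos: [0.4656, -0.0228, 0.2932]
tool_rot: [-0.0, 0.751, 0.66, 0.0]
contact_force: [2.1, 0.4, -0.6]
gripper_width: 1.0
grasp_force: 0.0
```

Call:
{"fn": "jog_arm", "kwargs": {
  "deltas": [
    [-0.006,-0.042,0,0,0,-0.08,1],
    [-0.006,-0.042,0,0,0,-0.08,1],
    [-0.006,-0.042,0,0,0,-0.08,1],
    [-0.005,-0.035,0,0,0,-0.08,1],
    [-0.002,-0.012,-0.04,0,0,0,1],
    [0,0,0,0,0,0,1],
    [0,0,0,0,0,0,1]
  ]
}}

```text
t: 2.8
eef_pos: [0.4406, -0.1938, 0.2531]
tool_rot: [-0.001, 0.846, 0.533, -0.001]
contact_force: [-0.7, 0.6, -0.0]
gripper_width: 1.002
grasp_force: 0.0
```

```bash
python3 - <<'E'
from station import bot
from h import *
o=bot.get_obs();print(o["t"],np.round(o["q"],3),o["eef_pos"],o["tool_rot"],o["contact_force"])
s=bot.read_camera("side");t=bot.read_camera("top")
p=o["eef_pos"];print(proj(s,p),proj(t,p))
a=cv2.resize(s["img"][170:290,170:300],None,fx=3,fy=3,interpolation=2)
b=cv2.resize(t["img"][190:290,250:350],None,fx=3.6,fy=3.6,interpolation=2)
cv2.imwrite("pics/z2.png",np.hstack([a,b])[:,:,::-1])
E
```

```text
2.8 [-0.413  0.187  0.8    2.043 -0.161  0.976  0.024] [ 0.44059524 -0.19378161  0.25308183] [-6.43647487e-04  8.45858000e-01  5.33406851e-01 -9.80190818e-04] [-0.68263692  0.63280931 -0.04126034]
[233.38183969 208.28468525] [300.84009299 243.07024379]
```

View pics/z2.png

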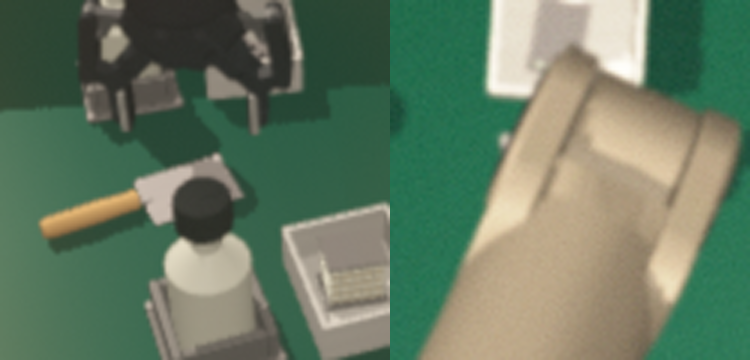

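The jaws are centred above the right cap (side view: fingertips about column 233, row 212), and this agrees with the projected TCP. Now I'll go down.

Call:
{"fn": "jog_arm", "kwargs": {
  "deltas": [
    [0.0015,-0.002,-0.03,0,0,0,1],
    [0,0,-0.03,0,0,0,1],
    [0,0,-0.02,0,0,0,1],
    [0,0,-0.01,0,0,0,1],
    [0,0,-0.005,0,0,0,1],
    [0,0,0,0,0,0,1],
    [0,0,0,0,0,0,1]
  ]
}}

```text
t: 3.6
eef_pos: [0.4434, -0.1962, 0.1593]
tool_rot: [0.001, 0.846, 0.534, 0.001]
contact_force: [-0.1, 0.1, -0.3]
gripper_width: 1.003
grasp_force: 0.0
```

```bash
python3 - <<'E'
from station import bot
from h import *
s=bot.read_camera("side")
a=cv2.resize(s["img"][180:300,170:310],None,fx=4,fy=4,interpolation=2)
cv2.imwrite("pics/z3.png",a[:,:,::-1])
E
```

```text
(no output)
```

View pics/z3.png

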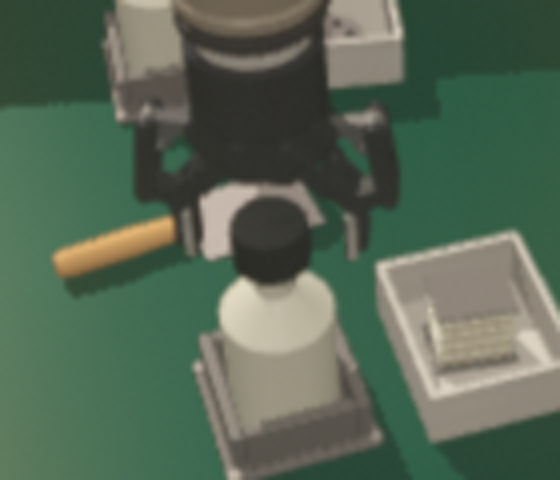

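The cap (centre about 271,240 in the crop) sits midway between the pads at columns 195 and 352, with tips just below its middle. Closing now.

Call:
{"fn": "jog_arm", "kwargs": {
  "deltas": [
    [0,0,0,0,0,0,0.6],
    [0,0,0,0,0,0,0.4],
    [0,0,0,0,0,0,0.2],
    [0,0,0,0,0,0,0],
    [0,0,0,0,0,0,0],
    [0,0,0,0,0,0,0],
    [0,0,0,0,0,0,0],
    [0,0,0,0,0,0,0]
  ],
  "newtons": 60
}}

```text
t: 4.45
eef_pos: [0.4422, -0.196, 0.1583]
tool_rot: [-0.0, 0.846, 0.534, -0.0]
contact_force: [-2.9, 1.8, 5.1]
gripper_width: 0.522
grasp_force: 61.5
```

Call:
{"fn": "jog_arm", "kwargs": {
  "deltas": [
    [0,0,-0.002,0,0,0,0],
    [0,0,-0.002,0,0,0,0],
    [0,0,-0.002,0,0,0,0],
    [0,0,0,0,0,0,0],
    [0,0,0,0,0,0,0],
    [0,0,0,0,0,0,0]
  ]
}}

```text
t: 5.05
eef_pos: [0.4423, -0.196, 0.1524]
tool_rot: [-0.0, 0.846, 0.534, -0.0]
contact_force: [-2.3, 1.4, 6.4]
gripper_width: 0.525
grasp_force: 61.6
```

Call:
{"fn": "jog_arm", "kwargs": {
  "deltas": [
    [0,0,-0.001,0,0,0,0],
    [0,0,0,0,0,0,0],
    [0,0,0,0,0,0,0],
    [0,0,0,0,0,0,0]
  ]
}}

```text
t: 5.45
eef_pos: [0.4423, -0.1959, 0.152]
tool_rot: [-0.001, 0.846, 0.534, 0.0]
contact_force: [-6.9, 3.4, 16.8]
gripper_width: 0.521
grasp_force: 62.9
```

The hard stop is reached at 7 mm, so I'll back off 1 mm and turn.

Call:
{"fn": "jog_arm", "kwargs": {
  "deltas": [
    [0,0,0.001,0,0,0,0],
    [0,0,0,0,0,0,0],
    [0,0,0,0,0,0.06,0],
    [0,0,0,0,0,0.08,0],
    [0,0,0,0,0,0.08,0],
    [0,0,0,0,0,0.08,0],
    [0,0,0,0,0,0.08,0],
    [0,0,0,0,0,0.08,0],
    [0,0,0,0,0,0,0]
  ]
}}

```text
t: 6.35
eef_pos: [0.4436, -0.196, 0.1529]
tool_rot: [0.001, 0.701, 0.713, 0.001]
contact_force: [-1.3, 2.1, 6.5]
gripper_width: 0.528
grasp_force: 61.6
```

```bash
python3 - <<'E'
from station import bot
from h import *
o=bot.get_obs();print(np.round(o["q"],3),o["eef_pos"],o["tool_rot"],o["contact_force"],o["torque"])
E
```

```text
[-0.202  0.34   0.593  2.126 -0.279  0.748  0.587] [ 0.44361956 -0.19599849  0.15289131] [6.21413864e-04 7.00909947e-01 7.13249063e-01 7.96468163e-04] [-1.27296133  2.06584198  6.50746836] [0.4046091  0.19880877 0.03457739]
```

Call:
{"fn": "jog_arm", "kwargs": {
  "deltas": [
    [0,0,0,0,0,0.07,0],
    [0,0,0,0,0,0.08,0],
    [0,0,0,0,0,0.08,0],
    [0,0,0,0,0,0.08,0],
    [0,0,0,0,0,0.08,0],
    [0,0,0,0,0,0.08,0],
    [0,0,0,0,0,0.08,0],
    [0,0,0,0,0,0.05,0],
    [0,0,0,0,0,0,0],
    [0,0,0,0,0,0,0]
  ]
}}

```text
t: 7.35
eef_pos: [0.4443, -0.1961, 0.1531]
tool_rot: [0.001, 0.46, 0.888, 0.001]
contact_force: [1.1, 1.9, 6.3]
gripper_width: 0.521
grasp_force: 61.6
```

```bash
python3 - <<'E'
from station import bot
from h import *
o=bot.get_obs();w=o["tool_rot"];print(np.round(o["q"],3),np.degrees(2*(np.arctan2(w[2],w[1])-np.arctan2(.534,.846))),o["torque"])
E
```

```text
[-0.087  0.318  0.448  2.119 -0.204  0.741  1.107] 60.733737864837835 [ 0.34399518 -0.0898637   0.02233046]
```

Call:
{"fn": "jog_arm", "kwargs": {
  "deltas": [
    [0,0,0.004,0,0,0,0],
    [0,0,0.004,0,0,0,0],
    [0,0,0.003,0,0,0,0],
    [0,0,0,0,0,0,0],
    [0,0,0,0,0,0,0]
  ]
}}

```text
t: 7.85
eef_pos: [0.4425, -0.1961, 0.1632]
tool_rot: [-0.0, 0.46, 0.888, -0.0]
contact_force: [1.9, -0.7, 0.4]
gripper_width: 0.524
grasp_force: 61.2
```

The cap came free with no downward pull, so I'll lift it.

Call:
{"fn": "jog_arm", "kwargs": {
  "deltas": [
    [0,0,0.005,0,0,0,0],
    [0,0,0.01,0,0,0,0],
    [0,0,0.01,0,0,0,0],
    [0,0,0.01,0,0,0,0],
    [0,0,0.01,0,0,0,0],
    [0,0,0.01,0,0,0,0],
    [0,0,0.005,0,0,0,0],
    [0,0,0,0,0,0,0],
    [0,0,0,0,0,0,0],
    [0,0,0,0,0,0,0]
  ]
}}

```text
t: 8.85
eef_pos: [0.4423, -0.196, 0.2229]
tool_rot: [-0.0, 0.46, 0.888, -0.0]
contact_force: [-0.5, 0.9, -0.2]
gripper_width: 0.523
grasp_force: 61.6
```

```bash
python3 - <<'E'
from station import bot
from h import *
s=bot.read_camera("side")
a=cv2.resize(s["img"][170:300,170:310],None,fx=4,fy=4,interpolation=2)
cv2.imwrite("pics/z4.png",a[:,:,::-1])
E
```

```text
(no output)
```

View pics/z4.png

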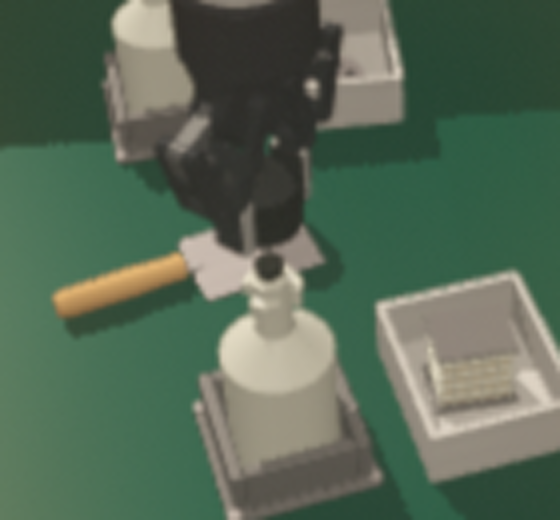

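The cap is held level between the fingers at about (270,205), and the open mouth is straight below it at (268,265), roughly 60 mm down. The model is untouched. I'll hand it in.

```bash
python3 -c "
from station import bot
print(bot.hand_in())"
```

```text
the job is handed in; nothing more can be done
None
```

I opened the right bottle, the one next to the model's tub: its cap is off and held level in the gripper, about 60 mm above the mouth; the job is handed in, and no verdict came back.

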